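Scrub the beaker and hold its draining board out over the basin

TASK

Scrub out the beaker on the draining board with the brush standing in it: raise the brush head to about half the beaker's depth and push it back to the bottom, twice, without taking it out, and leave the brush standing in the beaker. Then take the upright grip at the back of the board and slide the board straight out over the basin, flat on its ledge, until its front end is level with the steel pointer. It tips if let go there, so finish while still holding the board down level; leave the bottles and the slide box alone.

Things in the scene. Friction and masses are not known exactly. Their poses are not given: they have to be found in the camera images.
- ledge: Fixed low wooden step, 300 (its x) by 220 (its y) mm, top 60 mm above the work surface. Origin: centre of its underside. Its +x is the outward direction, towards the basin; the outer edge of its top is at x = +150 mm. It stands with +x roughly along world +y, turned by up to 0.25 rad either way.
- basin: Fixed open steel tray, 270 (x) by 200 (y) mm, rim 30 mm high, on the work surface beyond the ledge's outer edge, its near wall 25 mm from that edge. Origin: centre of its underside; axes parallel to the ledge's.
- pointer: Fixed small stand on the work surface beside the basin, on the side away from the robot: dark foot 50 by 40 mm, 10 mm post, and at 75 mm height a steel arm 6 mm wide pointing along its +y towards the board's path. Axes parallel to the ledge's. It stands in a different place along the basin each time.
- pointer_tip (a point): Tip of the pointer's arm, 75 mm above the work surface, 100 mm to the side of the ledge's centre line. This is the mark for the board's front end: they are level when both have the same position along the ledge's x axis.
- board: Loose white plastic draining board on the ledge, 320 (x) by 120 (y) by 12 mm, about 0.6 kg, carrying the fixed beaker and upright grip. Origin: centre of its underside; +x points outward (within 0.05 rad of the ledge's x at the start). At the start 20 to 60 mm hangs over the ledge's outer edge, at the mark 175 to 210 mm; unheld it tips beyond about 140 mm. No guides, ordinary friction.
- board_end (a point): Middle of the board's front (outer) end, on its top surface: board x = +160 mm.
- board_grip (a point): The board's upright grip at its back end: a plate 16 mm thick (board x), 80 mm wide (board y), rising 45 mm above the board's top, centred at board x = -135 mm. This point is in its middle, 33 mm above the board's top and 12 mm below the plate's top.
- beaker_in (a point): Centre of the inner floor of the clear glass beaker fixed on the board at board x = +100 mm; z up. Beaker: 100 mm tall, outer diameter 62 mm (66 at the rim), inner diameter 56 mm, inner depth 95 mm, inner floor 17 mm above the board's underside.
- brush: Loose round brush standing in the beaker, possibly leaning a few degrees and up to 6 mm off centre, 210 mm long, about 60 g. Origin: centre of the flat bottom of the brush head; z along the brush towards the handle. Black stiff head diameter 40 mm, 55 mm long; steel stem diameter 6 mm; round wooden handle diameter 18 mm from 125 to 210 mm above the origin.
- brush_grip (a point): On the brush's axis in the handle, 170 mm above the brush's bottom.
- amber_bottle: Bystander: amber reagent bottle, diameter 56, 110 mm tall. Origin: centre of its underside. Leave alone.
- wash_bottle: Bystander: clear wash bottle, diameter 66, 170 mm tall. Origin: centre of its underside. Leave alone.
- slide_box: Bystander: grey slide box 90 by 170 by 32 mm. Origin: centre of its underside. Leave alone.
Not all that is in view belongs to the job. What is shaped like the pointer but yellow is not meant.

How it is judged (in metres and radians):
On the way, in this order (a step that is already met when the one before it is completed fails the run):
1. brush gripped and its head raised at least 35 mm off the beaker's floor (first stroke) (z of brush in the frame of beaker_in above 0.035 m and contact force between the fingers and brush above 0.2 N), for 0.05 s.
2. gripped brush back at the beaker's floor (within 14 mm) (z of brush in the frame of beaker_in below 0.014 m and contact force between the fingers and brush above 0.2 N), for 0.05 s.
3. raised again at least 35 mm (second stroke) (all of step 1), for 0.05 s.
4. back at the beaker's floor (within 14 mm) (z of brush in the frame of beaker_in below 0.014 m), for 0.05 s.
5. board slid out to the pointer (front end within 12 mm) and held (x of board_end in the frame of pointer_tip between -0.012 and 0.012 m and contact force between the fingers and board above 0.5 N), for 0.2 s.
At the end, for the whole second after the job is handed in: Board front end within 12 mm of level with the pointer, within 40 mm of the ledge centre line and 0.15 rad of straight; at rest, level within 0.06 rad, resting on the ledge, held by the fingers, touching neither basin nor pointer; brush let go at the bottom of the beaker (all of step 5 and y of board_end in the frame of ledge between -0.04 and 0.04 m and angle between the x axis of board and the x axis of ledge, either way round below 0.15 rad and angle between board's own z axis and vertical below 0.06 rad and contact force between board and ledge above 0.3 N and contact force between board and basin below 0.1 N and contact force between board and pointer below 0.1 N and linear speed of board below 0.01 m/s and z of brush in the frame of beaker_in below 0.014 m and horizontal distance between brush and beaker_in below 0.02 m and contact force between the fingers and brush below 0.05 N); the arm keeps its last pose, push and grip.
It fails at once if brush head taken out of the beaker (z of brush in the frame of beaker_in above 0.095 m).
It fails at once if board tipped by more than 0.12 rad (angle between board's own z axis and vertical above 0.12 rad).
It fails at once if board lifted more than 25 mm off the ledge (z of board in the frame of ledge above 0.085 m).
It fails at once if a bottle or the slide box moved more than 30 mm (distance of any of amber_bottle, wash_bottle, slide_box from where it was at the start of the episode above 0.03 m).
It also fails if it takes over 48 s, if anything falls off the work surface, if the arm or the gripper's body presses on something with over 40 N, if the wrist force passes 120 N, or if a joint passes its speed limit or range.

ROBOT

A 6-joint arm with a two-finger parallel gripper is mounted at the origin on the work surface. World frame = base frame: x ahead of the robot, y to its left, z up, the work surface at z = 0. Lengths are in m, angles in degrees, forces in N, time in s.
With the tool pointing down it reaches from about 0.3 to 0.75 m from the base axis. Payload 8.5 kg.
Tool frame: the origin (TCP) lies midway between the tips of the shut fingers; the grasp point (between the pads) lies 19 mm behind it; z points along the fingers, y is the line along which they close (so a half turn about z gives the same grasp; the last joint's range is limited). The gripper opens to 85 mm and grips with 20 to 120 N. Pads are 22 mm wide; open, the fingers measure 114 mm over their backs; the gripper's body (76 mm by 85 mm) begins 54 mm behind the grasp point. The pads swing forward as they close: fully open they stand 13 mm farther back than shut.
Start: joints at [54.242, 21.807, 74.336, -0, 83.858, -12.336], TCP at [0.219, 0.505, 0.231] pointing down, gripper open.
Joint ranges: [-178.18, 178.18], [-50.72, 133.34], [12.68, 142.11], [-81.47, 261.47], [9.98, 163.14], [-165.26, 165.26]. Speed limits (degrees/s): [136.94, 136.94, 180, 180, 180, 180].

INTERFACE

Orientations are given as a 3x3 rotation matrix whose columns are the frame's x, y, z axes.
In Python, from rig import env, get_image, close_job gives the robot as it stands.
- The arm moves only by the tool step_arm, never from a script. Its argument "targets" is a list of rows, each a list of 2 entries, a list of its own where there are three numbers: the shift along the tool's x, y, z as a fraction of full scale, then the turn, a rotation vector about the tool's x, y, z as a fraction of full scale. In form: [[[x, y, z], [wx, wy, wz]], ...]. A call has 1 to 10 rows; each row is the pose to reach, as a shift and turn from the pose commanded when the call began, along the tool's axes at that moment; what a row does not reach only later rows make up. Full scale, the value 1, is 0.3 m for a shift and 45 degrees for a turn. A row lasts 1/12 s, in which the tool goes at most 41.7 mm and 7.16 degrees, less where a joint would pass 70% of its speed; a pose out of reach is approached as far as the arm can. A call with a number of a shift or a turn outside -1 to 1 is refused whole. A call with a gripper value outside its range is refused whole. "jaw" is the finger opening in mm, from 0 to 85.4, set as the call begins (left out, the last holds). The fingers move at their own pace and stop on an object; "grip_force" is the grip in N (left out, the last holds). Time passes only in rows, so rows that repeat a pose let the fingers close. It gives the time, the measured TCP pose, the force, the opening and the grip force at its end, in the units of the state.
- env.observe(): the state, without advancing time (a new reading comes with each control period).
- get_image(name): name is "scene" or "top"; returns a dict with "img" (384x512x3 uint8, red, green, blue), "z_map" (384x512 float32, m along the optical axis (not along the pixel's ray), 0 where there is no reading), "intrinsics" (3x3 intrinsics, pixels), "D" ([k1, k2, p1, p2, k3] as OpenCV has them; the pictures are not rectified), "rvec" (rotation vector, rad) and "tvec" (3), from world to camera coordinates, as OpenCV has them. Camera axes: x right, y down, z forward; pixel columns grow to the right and rows downward; lengths in m; the calibration is good to about 2 mm. A picture is of the moment at which its call begins.
- close_job(): hands the job in; it is judged then, once.
The state is a dict: "time_s": time; "q": joint angles; "qvel": joint speeds; "joint_efforts": joint torques, N m; "position": TCP position; "tool_rot": TCP orientation; "ft_force": force on the tool from outside, world axes, zero at the start; "wrist_torque": the same for the moment, N m; "grip_width": finger opening in m; "gripper_force": force on a finger pad.
Only numpy, scipy, OpenCV 4.12 (cv2) and the standard library are available. Lean on these libraries where they do the work, as an engineer would, in place of code of your own. Each camera call takes 0.05 s, during which the arm holds its last target. There are 200 camera calls.

## Working session

There is one attempt and no reset: what is moved stays moved. The work goes in short steps, Python scripts to look and compute and a tool call to move; the robot and the scene stay as the last step left them, time stands still between calls to the robot, and variables do not carry over. Pictures are saved under pics/ and viewed, at most 10 in all, crops included, and the job is handed in when it is done.

Besides the shell and the picture viewer there is one more tool, called after "Call:" as name([rows], argument=value, ...), one row to a line, values as JSON. step_arm: Moves the arm, as the interface text tells. Its arguments: {"type":"object","properties":{"targets":{"type":"array","items":{"type":"array"}},"jaw":{"type":"number"},"grip_force":{"type":"number"}},"required":["targets"]}

```bash
mkdir -p pics; ls
python3 - <<'E'
from rig import env,get_image
import cv2,numpy as np
o=env.observe(); print(o['time_s'],o['position'],o['tool_rot'],o['grip_width'])
for n in['scene','top']:
    d=get_image(n); np.savez(f'{n}0.npz',**d)
    cv2.imwrite(f'pics/{n}0.png',cv2.resize(d['img'][:,:,::-1],(768,576)))
    print(d['intrinsics'],d['D'],d['rvec'],d['tvec'])
E
```

```text
pics
0.0 [0.21846414 0.50442036 0.23071043] [[-9.17606253e-01  3.97489679e-01 -8.48254533e-04]
 [ 3.97490482e-01  9.17605459e-01 -1.24001219e-03]
 [ 2.85470941e-04 -1.47501605e-03 -9.99998871e-01]] 0.08526947876002564
[[451.8220623    0.         252.73531393]
 [  0.         451.8220623  200.53115762]
 [  0.           0.           1.        ]] [-0.06907402  0.          0.          0.          0.        ] [ 1.11411856  2.21943498 -1.14963958] [ 0.36731492 -0.13521103  1.77459449]
[[394.72894802   0.         260.4014312 ]
 [  0.         394.72894802 195.32637521]
 [  0.           0.           1.        ]] [-0.00239967  0.          0.          0.          0.        ] [ 2.13358117 -2.12715394  0.22973864] [-0.0428047   0.57775528  1.39195695]
```

View pics/scene0.png

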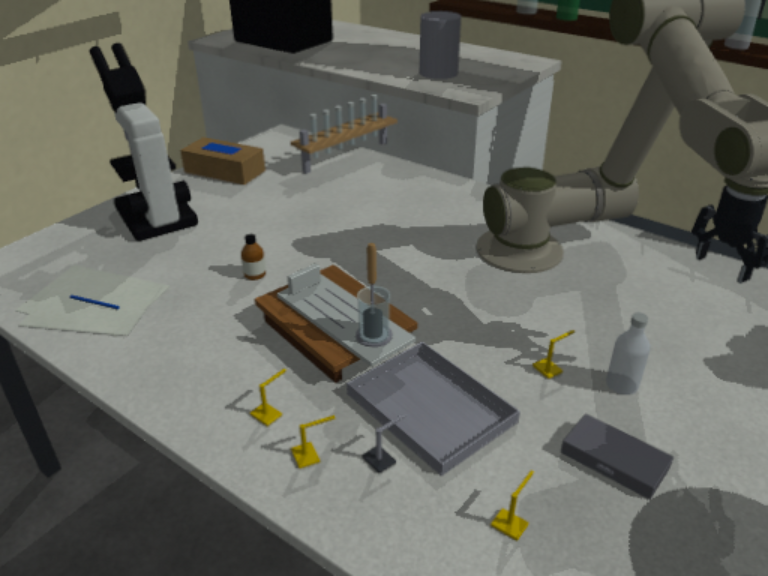

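View pics/top0.png

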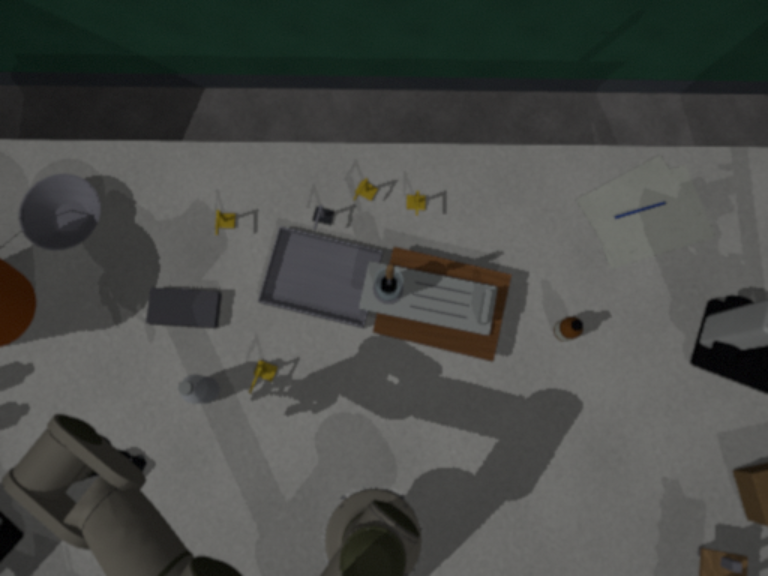

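The top view shows the board at about (430,297) with its brush at (390,283), the basin to the left, and the dark pointer foot at (324,215). The scene view shows the handle at (372,265) and the pointer arm at about (380–405,420). I'll zoom in on the pointer and measure the rest.

```bash
cat > h.py <<'E'
import numpy as np,cv2
def load(n): return dict(np.load(n))
def cloud(d):
    K,D=d['intrinsics'],d['D'];R=cv2.Rodrigues(d['rvec'])[0]
    v,u=np.mgrid[0:384,0:512]
    p=cv2.undistortPoints(np.stack([u,v],-1).reshape(-1,1,2).astype(float),K,D).reshape(384,512,2)
    z=d['z_map'][...,None]
    return (np.concatenate([p*z,z],-1)-d['tvec'])@R
def ray(d,u,v):
    R=cv2.Rodrigues(d['rvec'])[0]
    p=cv2.undistortPoints(np.array([[[u,v]]],float),d['intrinsics'],d['D'])[0,0]
    return -R.T@d['tvec'],R.T@np.array([*p,1])
def onplane(d,u,v,h):
    c,r=ray(d,u,v); return c+r*(h-c[2])/r[2]
def rect(P): # min area rect of xy pts (mm)
    return cv2.minAreaRect((P[:,:2]*1000).astype(np.float32))
def bright(img,g=2.0): return np.clip(255*(img/255.)**(1/g),0,255).astype(np.uint8)
E
python3 - <<'E'
from h import *
for n in['top','scene']:
    d=load(n+'0.npz');C=cloud(d);hsv=cv2.cvtColor(d['img'],cv2.COLOR_RGB2HSV)
    X=C[...,0];Y=C[...,1];Z=C[...,2]
    roi=(X>.3)&(X<.75)&(Y>-.35)&(Y<.35)&(d['z_map']>0)
    print(n,np.histogram(Z[roi],bins=np.arange(-.01,.3,.01)))
    brown=(hsv[...,0]<20)&(hsv[...,1]>110)
    for nm,m in dict(ledge=roi&brown&(abs(Z-.06)<.006),bb=roi&~brown&(abs(Z-.072)<.006),lb=roi&(Z>.045)&(Z<.08),handle=roi&(Z>.205)&(Z<.32),rim=roi&(Z>.16)&(Z<.19),grip=roi&~brown&(Z>.1)&(Z<.125)).items():
        m=cv2.morphologyEx(m.astype(np.uint8),cv2.MORPH_OPEN,np.ones((2,2)))
        k,l,s,_=cv2.connectedComponentsWithStats(m)
        if k<2: print(nm,0);continue
        for i in np.argsort(-s[1:,4])[:2]+1:
            P=C[l==i]; print(nm,len(P),rect(P),np.median(P,0).round(3),P[:,2].min().round(3),P[:,2].max().round(3), s[i,:4])
d=load('top0.npz');cv2.imwrite('pics/c1.png',cv2.resize(bright(d['img'][90:250,160:360,::-1]),None,fx=4,fy=3.75,interpolation=2)[:600,:800])
d=load('scene0.npz');cv2.imwrite('pics/c2.png',cv2.resize(bright(d['img'][150:330,160:360,::-1]),None,fx=3.3,fy=3.3,interpolation=2))
E
```

```text
top (array([ 5822, 10039,   290,   187,   125,    16,  1054,  1804,  1937,
          62,    19,    33,    99,    72,    64,    18,    14,    28,
          54,     0,     0,     0,     3,     2,     5,     4,     5,
           4,     8,    18]), array([-0.01,  0.  ,  0.01,  0.02,  0.03,  0.04,  0.05,  0.06,  0.07,
        0.08,  0.09,  0.1 ,  0.11,  0.12,  0.13,  0.14,  0.15,  0.16,
        0.17,  0.18,  0.19,  0.2 ,  0.21,  0.22,  0.23,  0.24,  0.25,
        0.26,  0.27,  0.28,  0.29]))
ledge 1916 ((467.0601806640625, -155.99461364746094), (307.3084411621094, 390.6074523925781), 76.84550476074219) [ 0.501 -0.184  0.06 ] -0.004 1.477 [251 166  90  75]
bb 2142 ((495.4037780761719, -136.15818786621094), (349.01300048828125, 306.9891052246094), 8.178627967834473) [ 0.554 -0.144  0.073] -0.001 1.477 [242 175  87  49]
bb 35 ((569.8151245117188, -287.41827392578125), (26.524595260620117, 39.26491928100586), 87.77550506591797) [ 0.573 -0.293  0.07 ] 0.057 0.12 [327 192   5  11]
lb 4747 ((475.0626525878906, -139.396728515625), (361.7039489746094, 391.8551330566406), 78.98146057128906) [ 0.544
[... 2380 characters left out ...]
38281) [0.355 0.27  0.05 ] -0.005 0.079 [367 222  16  15]
handle 160 ((825.9434814453125, 151.44000244140625), (1545.08447265625, 17.101150512695312), 37.49917984008789) [ 0.591 -0.03   0.244] -0.006 0.923 [245 163   7  26]
rim 168 ((497.54840087890625, -94.14067840576172), (280.8204040527344, 58.98077392578125), 35.47509765625) [ 0.581 -0.033  0.163] -0.004 0.187 [239 192  22  15]
grip 140 ((927.6259765625, 104.801025390625), (1454.7666015625, 70.36186218261719), 43.215152740478516) [ 0.544 -0.258  0.109] -0.001 0.923 [192 177  22  13]
grip 127 ((578.9208984375, -19.379188537597656), (39.9744987487793, 84.2453842163086), 81.24683380126953) [ 0.61  -0.015  0.107] 0.07 0.124 [240 215  20   9]
```

View pics/c1.png

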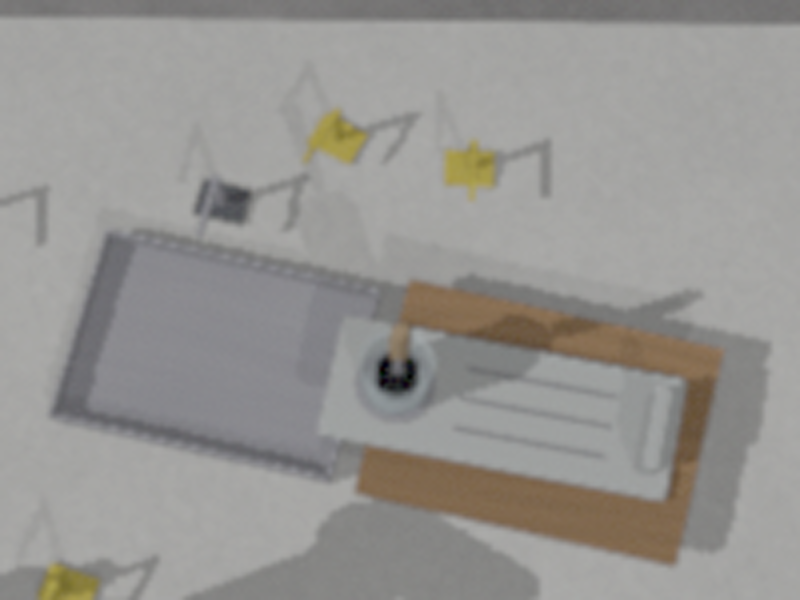

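View pics/c2.png

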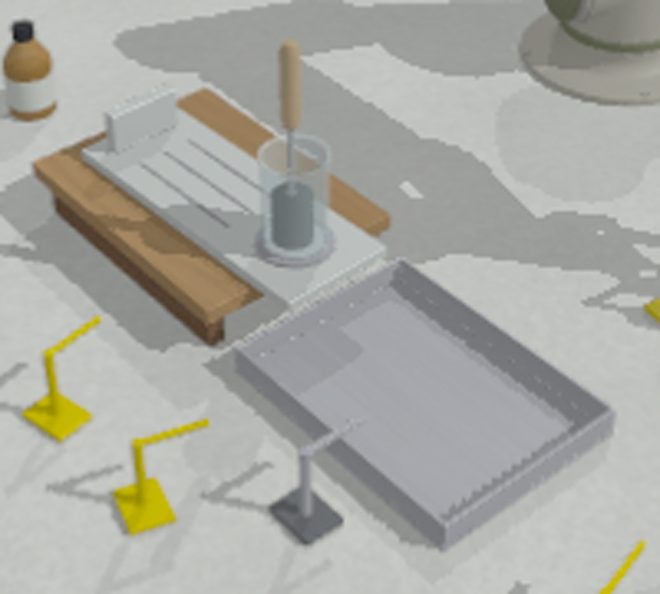

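The crops show the pointer arm ending at about (201,235) in c1 and (363,420) in c2. They also give the ledge, board and grip corners. The handle leans slightly, with its top at (290,43) in c2.

```bash
cat > m.py <<'E'
from h import *
t=load('top0.npz');s=load('scene0.npz')
T=lambda u,v,h:onplane(t,160+u/4-.4,90+v/3.75-.4,h)
S=lambda u,v,h:onplane(s,160+u/3.3-.35,150+v/3.3-.35,h)
for n,L,h in[('ledge',[(410,282),(722,348),(676,562),(357,490)],.06),('board',[(343,318),(686,378),(668,498),(318,434)],.072),('griptop',[(648,386),(674,389),(660,472),(635,469)],.117),('tip',[(201,235)],.075),('foot',[(200,178),(250,188),(247,223),(194,212)],.008)]:
    P=np.array([T(*p,h) for p in L]);print(n,P[:,:2].round(4).tolist(),rect(P) if len(P)>1 else '', P.mean(0).round(4))
for n,L,h in[('tip',[(363,420)],.075),('boardfront',[(385,243),(293,302)],.072),('ledgefar',[(390,220),(217,325)],.06),('griptop',[(107,115),(174,95)],.117)]:
    print('S',n,[S(*p,h)[:2].round(4).tolist() for p in L])
for n,h,d in[('scene',0,s),('top',0,t)]:
    C=cloud(d);X,Y,Z=C[...,0],C[...,1],C[...,2];hsv=cv2.cvtColor(d['img'],cv2.COLOR_RGB2HSV)
    roi=(X>.4)&(X<.7)&(Y>-.35)&(Y<.05)
    a=np.cos(0)
    for nm,m in dict(ledge=roi&(abs(Z-.06)<.004),board=roi&(abs(Z-.072)<.004),lb=roi&(Z>.05)&(Z<.08),grip=roi&(Y<-.22)&(Z>.107)&(Z<.125)).items():
        print(n,nm,m.sum(),rect(C[m]))
    h=roi&(abs(Y+.03)<.05)&(Z>.2)&(Z<.31);P=C[h];c=np.linalg.svd(P-P.mean(0))[2][0];c*=np.sign(c[2])
    print('handle',len(P),P.mean(0),c,P[:,2].max())
# triangulate handle top/bottom centre from two views (c1: ; c2:)
def tri(a,b):
    (c1,r1),(c2,r2)=a,b;A=np.stack([r1,-r2],1);k=np.linalg.lstsq(A,c2-c1,rcond=None)[0];return (c1+k[0]*r1+c2+k[1]*r2)/2,np.linalg.norm(c1+k[0]*r1-c2-k[1]*r2)
rt=lambda u,v:ray(t,160+u/4-.4,90+v/3.75-.4);rs=lambda u,v:ray(s,160+u/3.3-.35,150+v/3.3-.35)
print(tri(rt(401,328),rs(290,43)),tri(rt(396,364),rs(291,128)),tri(rt(201,235),rs(363,420)))
E
python3 m.py
```

```text
ledge [[0.6927, -0.0472], [0.6274, -0.3359], [0.4167, -0.2864], [0.4851, 0.0007]] ((555.97119140625, -167.0790252685547), (296.0224609375, 216.43740844726562), 76.76640319824219) [ 0.5555 -0.1672  0.06  ]
board [[0.6526, 0.0145], [0.5945, -0.299], [0.4769, -0.2788], [0.5376, 0.0361]] ((565.1312866210938, -132.21343994140625), (320.68609619140625, 119.28939056396484), 79.36406707763672) [ 0.5654 -0.1318  0.072 ]
griptop [[0.5772, -0.2558], [0.5745, -0.2787], [0.4956, -0.2639], [0.4983, -0.2421]] ((536.3898315429688, -260.39703369140625), (23.08501434326172, 81.27658081054688), 80.17023468017578) [ 0.5364 -0.2601  0.117 ]
tip [[0.7351, 0.146]]  [0.7351 0.146  0.075 ]
foot [[0.8174, 0.1559], [0.8069, 0.1071], [0.769, 0.1093], [0.7805, 0.1608]] ((793.2196044921875, 132.612060546875), (55.728759765625, 37.503929138183594), 77.8986587524414) [0.7935 0.1333 0.008 ]
S tip [[0.7362, 0.1502]]
S boardfront [[0.5364, 0.034], [0.6524, 0.0163]]
S ledgefar [[0.492, 0.0095], [0.705, -0.027]]
S griptop [[0.5788, -0.2695], [0.5123, -0.2401]]
scene ledge 1411 ((561.5169067382812, -143.67247009277344), 
[... 628 characters left out ...]
1)
top board 1894 ((557.1324462890625, -136.066650390625), (344.7895812988281, 200.88897705078125), 70.32620239257812)
top lb 4765 ((560.1473999023438, -143.72801208496094), (348.81707763671875, 221.39671325683594), 76.64593505859375)
top grip 109 ((537.3546142578125, -263.2484130859375), (16.74225616455078, 78.50464630126953), 78.11190795898438)
handle 50 [ 0.58370566 -0.033657    0.26468317] [ 0.08510515 -0.02133189  0.9961436 ] 0.2904787240476985
(array([ 0.58965733, -0.0328453 ,  0.28723543]), np.float64(0.003012372106146284)) (array([ 0.5815216 , -0.03429181,  0.19607631]), np.float64(0.0057251369283110596)) (array([0.73497275, 0.14754604, 0.07263615]), np.float64(0.003052400774500699))
```

Call:
step_arm([
  [[0, 0, -0.13], [0, 0, 0]],
  [[0, 0, -0.26], [0, 0, -0.1]],
  [[-0.12, -0.08, -0.33], [0, 0, -0.2]],
  [[-0.24, -0.15, -0.33], [0, 0, -0.276]],
  [[-0.35, -0.22, -0.33], [0, 0, -0.276]],
  [[-0.46, -0.29, -0.33], [0, 0, -0.276]],
  [[-0.58, -0.36, -0.33], [0, 0, -0.276]],
  [[-0.7, -0.43, -0.33], [0, 0, -0.276]],
  [[-0.82, -0.51, -0.33], [0, 0, -0.276]],
  [[-0.92, -0.577, -0.33], [0, 0, -0.276]],
], jaw=85)

```text
time_s: 0.93
position: [0.4038, 0.234, 0.3301]
tool_rot: [[-0.982, 0.191, -0.0], [0.191, 0.982, -0.0], [0.0, -0.0, -1.0]]
ft_force: [1.3, -0.5, 0.1]
grip_width: 0.0847
gripper_force: 0.0
```

```bash
cat > g.py <<'E'
import sys,numpy as np
from rig import env
o=env.observe();R=np.array(o['tool_rot']);p=np.array(o['position'])
print('t',o['time_s'],'p',p.round(4),'y-heading',np.degrees(np.arctan2(R[1,1],R[0,1])).round(2),'z',R[:,2].round(4),'F',np.round(o['ft_force'],2),'w',round(o['grip_width'],4),'gf',o['gripper_force'],'q',np.round(o['q'],1))
if len(sys.argv)>3: print('frac',((np.array(sys.argv[1:4],float)-p)@R/.3).round(4))
E
python3 g.py .588 -.033 .33
```

```text
t 0.9333 p [0.4038 0.234  0.3301] y-heading 78.98 z [-5.e-04 -2.e-04 -1.e+00] F [ 1.31 -0.54  0.07] w 0.0847 gf 0.0 q [ 15.5  10.   74.9  -0.   95.1 -63.5]
frac [-7.728e-01 -7.564e-01  3.000e-04]
```

Call:
step_arm([
  [[-0.09, -0.09, 0], [0, 0, 0]],
  [[-0.18, -0.18, 0], [0, 0, 0]],
  [[-0.27, -0.27, 0], [0, 0, 0]],
  [[-0.36, -0.36, 0], [0, 0, 0]],
  [[-0.45, -0.45, 0], [0, 0, 0]],
  [[-0.54, -0.53, 0], [0, 0, 0]],
  [[-0.63, -0.62, 0], [0, 0, 0]],
  [[-0.71, -0.7, 0], [0, 0, 0]],
  [[-0.773, -0.756, 0], [0, 0, 0]],
  [[-0.773, -0.756, 0], [0, 0, 0]],
])

```text
time_s: 1.77
position: [0.5893, -0.0347, 0.3283]
tool_rot: [[-0.981, 0.195, -0.002], [0.195, 0.981, -0.0], [0.002, -0.001, -1.0]]
ft_force: [0.6, 1.3, 0.2]
grip_width: 0.0849
gripper_force: 0.0
```

```bash
python3 - <<'E'
from rig import get_image
from h import *
for n in['scene','top']:
    d=get_image(n);np.savez(n+'1.npz',**d)
d=load('scene1.npz');cv2.imwrite('pics/s1.png',cv2.resize(bright(d['img'][100:280,180:330,::-1]),None,fx=3.3,fy=3.3,interpolation=2))
E
python3 g.py .588 -.033 .232
```

```text
t 1.8667 p [ 0.5876 -0.0314  0.3294] y-heading 78.92 z [-1.7e-03  6.0e-04 -1.0e+00] F [-0.35  0.78  0.39] w 0.0852 gf 0.0 q [-14.6  23.4  55.9   0.  100.8 -93.5]
frac [-0.0029 -0.005   0.3245]
```

View pics/s1.png

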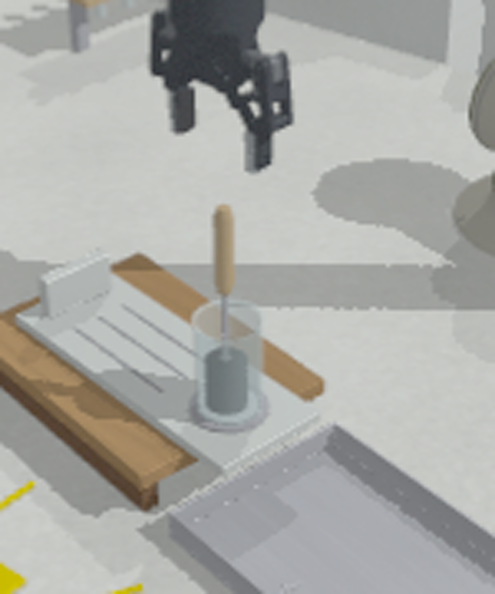

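The open fingers (tips at 180,125 and 258,165) straddle the handle top (224,210). I'll go down and grip it.

Call:
step_arm([
  [[0, 0, 0.08], [0, 0, 0]],
  [[0, 0, 0.16], [0, 0, 0]],
  [[0, 0, 0.24], [0, 0, 0]],
  [[0, 0, 0.3], [0, 0, 0]],
  [[0, 0, 0.32], [0, 0, 0]],
  [[0, 0, 0.32], [0, 0, 0]],
])

```text
time_s: 2.37
position: [0.5866, -0.0298, 0.2335]
tool_rot: [[-0.982, 0.19, -0.002], [0.19, 0.982, 0.001], [0.003, 0.0, -1.0]]
ft_force: [0.1, -0.1, 0.3]
grip_width: 0.0852
gripper_force: 0.0
```

Call:
step_arm([
  [[0, 0, 0], [0, 0, 0]],
  [[0, 0, 0], [0, 0, 0]],
  [[0, 0, 0], [0, 0, 0]],
  [[0, 0, 0], [0, 0, 0]],
  [[0, 0, 0], [0, 0, 0]],
  [[0, 0, 0], [0, 0, 0]],
  [[0, 0, 0], [0, 0, 0]],
  [[0, 0, 0], [0, 0, 0]],
  [[0, 0, 0], [0, 0, 0]],
  [[0, 0, 0], [0, 0, 0]],
], jaw=0, grip_force=30)

```text
time_s: 3.2
position: [0.5876, -0.0309, 0.2347]
tool_rot: [[-0.982, 0.191, 0.001], [0.191, 0.982, -0.0], [-0.001, -0.0, -1.0]]
ft_force: [-0.5, -0.9, 3.9]
grip_width: 0.0174
gripper_force: 30.0
```

Call:
step_arm([
  [[0, 0, -0.04], [0, 0, 0]],
  [[0, 0, -0.08], [0, 0, 0]],
  [[0, 0, -0.12], [0, 0, 0]],
  [[0, 0, -0.16], [0, 0, 0]],
  [[0, 0, -0.16], [0, 0, 0]],
  [[0, 0, -0.16], [0, 0, 0]],
  [[0, 0, -0.16], [0, 0, 0]],
])

```text
time_s: 3.78
position: [0.5871, -0.0307, 0.2812]
tool_rot: [[-0.982, 0.191, -0.002], [0.191, 0.982, 0.001], [0.002, 0.0, -1.0]]
ft_force: [0.1, -0.0, -0.1]
grip_width: 0.0173
gripper_force: 29.6
```

```bash
python3 - <<'E'
from rig import get_image
from h import *
d=get_image('scene');np.savez('scene2.npz',**d)
cv2.imwrite('pics/s2.png',cv2.resize(bright(d['img'][100:280,180:330,::-1]),None,fx=3.3,fy=3.3,interpolation=2))
E
python3 g.py
```

```text
t 3.8333 p [ 0.5871 -0.0307  0.2811] y-heading 79.0 z [-2.e-03  6.e-04 -1.e+00] F [ 0.13 -0.17 -0.27] w 0.0176 gf 29.5714370906353 q [-14.5  24.2  62.3   0.   93.6 -93.5]
```

View pics/s2.png

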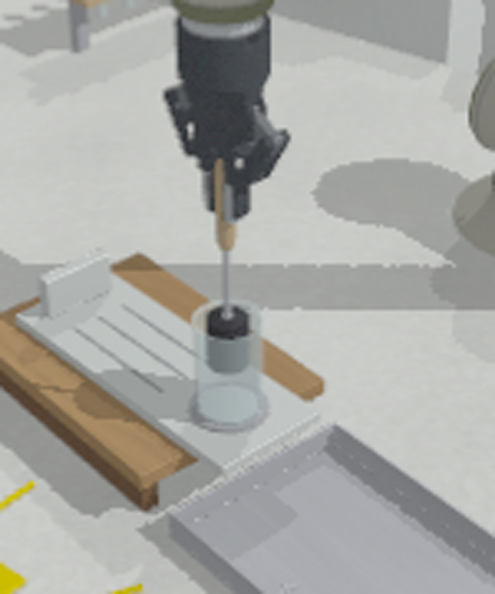

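The head is up about 45 mm, with its bottom at row 370 against 412 before, and it's still inside the beaker. Next I'll push it down, lift it again and push it down.

Call:
step_arm([
  [[0, 0, 0.04], [0, 0, 0]],
  [[0, 0, 0.08], [0, 0, 0]],
  [[0, 0, 0.12], [0, 0, 0]],
  [[0, 0, 0.15], [0, 0, 0]],
  [[0, 0, 0.157], [0, 0, 0]],
  [[0, 0, 0.157], [0, 0, 0]],
  [[0, 0, 0.157], [0, 0, 0]],
  [[0, 0, 0.157], [0, 0, 0]],
])

```text
time_s: 4.5
position: [0.5874, -0.0307, 0.235]
tool_rot: [[-0.982, 0.191, -0.0], [0.191, 0.982, 0.0], [0.0, 0.0, -1.0]]
ft_force: [-0.9, 0.1, -0.5]
grip_width: 0.0174
gripper_force: 29.4
```

Call:
step_arm([
  [[0, 0, -0.04], [0, 0, 0]],
  [[0, 0, -0.08], [0, 0, 0]],
  [[0, 0, -0.12], [0, 0, 0]],
  [[0, 0, -0.157], [0, 0, 0]],
  [[0, 0, -0.157], [0, 0, 0]],
  [[0, 0, -0.157], [0, 0, 0]],
  [[0, 0, -0.157], [0, 0, 0]],
])

```text
time_s: 5.08
position: [0.5872, -0.0307, 0.2814]
tool_rot: [[-0.982, 0.191, -0.001], [0.191, 0.982, 0.0], [0.001, 0.0, -1.0]]
ft_force: [0.2, -0.4, -0.7]
grip_width: 0.0175
gripper_force: 29.4
```

Call:
step_arm([
  [[0, 0, 0.04], [0, 0, 0]],
  [[0, 0, 0.08], [0, 0, 0]],
  [[0, 0, 0.12], [0, 0, 0]],
  [[0, 0, 0.15], [0, 0, 0]],
  [[0, 0, 0.157], [0, 0, 0]],
  [[0, 0, 0.157], [0, 0, 0]],
  [[0, 0, 0.157], [0, 0, 0]],
  [[0, 0, 0.157], [0, 0, 0]],
])

```text
time_s: 5.75
position: [0.5874, -0.0307, 0.2351]
tool_rot: [[-0.982, 0.191, -0.0], [0.191, 0.982, 0.0], [0.0, 0.0, -1.0]]
ft_force: [-0.3, 0.5, -0.5]
grip_width: 0.0173
gripper_force: 29.4
```

Call:
step_arm([
  [[0, 0, 0], [0, 0, 0]],
  [[0, 0, 0], [0, 0, 0]],
  [[0, 0, 0], [0, 0, 0]],
  [[0, 0, 0], [0, 0, 0]],
  [[0, 0, 0], [0, 0, 0]],
  [[0, 0, 0], [0, 0, 0]],
  [[0, 0, 0], [0, 0, 0]],
  [[0, 0, 0], [0, 0, 0]],
  [[0, 0, 0], [0, 0, 0]],
  [[0, 0, 0], [0, 0, 0]],
], jaw=85)

```text
time_s: 6.58
position: [0.5874, -0.0308, 0.2352]
tool_rot: [[-0.982, 0.191, -0.0], [0.191, 0.982, 0.0], [0.0, 0.0, -1.0]]
ft_force: [0.0, -0.1, -0.3]
grip_width: 0.0851
gripper_force: 0.0
```

Call:
step_arm([
  [[0, 0, -0.07], [0, 0, 0]],
  [[0, 0, -0.16], [0, 0, 0]],
  [[0, 0, -0.26], [0, 0, 0]],
  [[0, 0, -0.34], [0, 0, 0]],
  [[0, 0, -0.34], [0, 0, 0]],
  [[0, 0, -0.34], [0, 0, 0]],
])

```text
time_s: 7.08
position: [0.5876, -0.0308, 0.3382]
tool_rot: [[-0.982, 0.191, 0.002], [0.191, 0.982, -0.001], [-0.002, -0.0, -1.0]]
ft_force: [-0.7, 0.4, -0.1]
grip_width: 0.085
gripper_force: 0.0
```

```bash
python3 - <<'E'
from rig import get_image
from h import *
for n in['scene','top']:
    d=get_image(n);np.savez(n+'3.npz',**d)
    C=cloud(d);X,Y,Z=C[...,0],C[...,1],C[...,2]
    m=(X>.4)&(X<.7)&(Y<-.2)&(Y>-.35)&(Z>.107)&(Z<.125)
    print(n,m.sum(),rect(C[m]),C[m].max(0))
    m=(X>.4)&(X<.7)&(Y<.05)&(Y>-.35)&(abs(Z-.072)<.004)
    print(rect(C[m]))
    a=d['img'][100:260,180:340,::-1] if n=='scene' else d['img'][130:250,200:360,::-1]
    cv2.imwrite(f'pics/{n}3.png',cv2.resize(bright(a),(480,480) if n=='scene' else (640,480),interpolation=2))
a=[cv2.imread(f'pics/{n}3.png') for n in['scene','top']]
b=np.hstack(a);cv2.imwrite('pics/b3.png',cv2.resize(b,None,fx=.71,fy=.71))
E
python3 g.py .5375 -.2625 .32
```

```text
scene 110 ((540.8755493164062, -261.39166259765625), (18.661075592041016, 78.56654357910156), 75.68551635742188) [ 0.58081376 -0.24604747  0.12030495]
((566.4507446289062, -130.92745971679688), (325.0870361328125, 124.09504699707031), 78.73721313476562)
top 108 ((537.71630859375, -263.0370788574219), (16.694944381713867, 79.9129867553711), 78.27865600585938) [ 0.57602926 -0.24787513  0.12496332]
((541.3538818359375, -136.0488739013672), (333.9443664550781, 191.26490783691406), 80.22749328613281)
t 7.1833 p [ 0.5871 -0.0307  0.336 ] y-heading 79.0 z [-2.e-03  5.e-04 -1.e+00] F [-0.04 -0.21  0.16] w 0.0849 gf 0.0 q [-14.5  23.3  55.1  -0.  101.8 -93.5]
frac [ 0.0149 -0.79    0.0534]
```

View pics/b3.png

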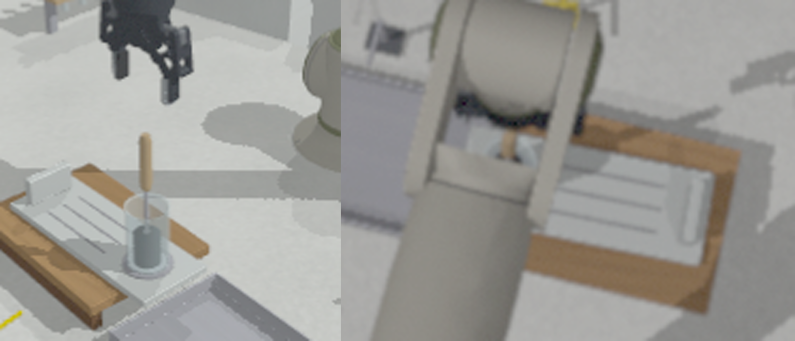

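The brush is standing at the bottom of the beaker and the fingers are clear. Next is the board grip.

Call:
step_arm([
  [[0, -0.1, 0], [0, 0, 0]],
  [[0, -0.2, 0], [0, 0, 0]],
  [[0, -0.3, 0], [0, 0, 0]],
  [[0, -0.4, 0], [0, 0, 0]],
  [[0, -0.5, 0.05], [0, 0, 0]],
  [[0, -0.6, 0.1], [0, 0, 0]],
  [[0, -0.7, 0.2], [0, 0, 0]],
  [[0.01, -0.792, 0.3], [0, 0, 0]],
  [[0.01, -0.792, 0.4], [0, 0, 0]],
  [[0.01, -0.792, 0.45], [0, 0, 0]],
])

```text
time_s: 8.02
position: [0.5369, -0.2639, 0.1968]
tool_rot: [[-0.981, 0.194, -0.007], [0.193, 0.981, 0.005], [0.007, 0.004, -1.0]]
ft_force: [0.5, -0.3, -0.4]
grip_width: 0.0851
gripper_force: 0.0
```

Call:
step_arm([
  [[0, 0, 0], [0, 0, 0]],
  [[0, 0, 0], [0, 0, 0]],
])

```text
time_s: 8.18
position: [0.5388, -0.2632, 0.2013]
tool_rot: [[-0.982, 0.191, -0.002], [0.191, 0.982, 0.002], [0.002, 0.001, -1.0]]
ft_force: [-0.5, -0.7, 0.5]
grip_width: 0.085
gripper_force: 0.0
```

```bash
python3 g.py .539 -.2635 .086
```

```text
t 8.1833 p [ 0.5388 -0.2632  0.2013] y-heading 78.99 z [-0.0021  0.0016 -1.    ] F [-0.5  -0.68  0.5 ] w 0.085 gf 0.0 q [ -37.3   28.1   68.9   -0.    83.1 -116.3]
frac [-0.0017 -0.0013  0.3844]
```

Call:
step_arm([
  [[0, 0, 0.1], [0, 0, 0]],
  [[0, 0, 0.2], [0, 0, 0]],
  [[0, 0, 0.28], [0, 0, 0]],
  [[0, 0, 0.34], [0, 0, 0]],
  [[0, 0, 0.38], [0, 0, 0]],
  [[0, 0, 0.38], [0, 0, 0]],
  [[0, 0, 0.38], [0, 0, 0]],
])

```text
time_s: 8.77
position: [0.5398, -0.2635, 0.0893]
tool_rot: [[-0.982, 0.19, 0.001], [0.19, 0.982, -0.001], [-0.001, -0.001, -1.0]]
ft_force: [0.2, -0.2, 0.4]
grip_width: 0.0849
gripper_force: 0.0
```

Call:
step_arm([
  [[0, 0, 0], [0, 0, 0]],
  [[0, 0, 0], [0, 0, 0]],
  [[0, 0, 0], [0, 0, 0]],
  [[0, 0, 0], [0, 0, 0]],
  [[0, 0, 0], [0, 0, 0]],
  [[0, 0, 0], [0, 0, 0]],
  [[0, 0, 0], [0, 0, 0]],
  [[0, 0, 0], [0, 0, 0]],
  [[0, 0, 0], [0, 0, 0]],
  [[0, 0, 0], [0, 0, 0]],
], jaw=0, grip_force=60)

```text
time_s: 9.6
position: [0.5394, -0.2634, 0.0887]
tool_rot: [[-0.982, 0.191, 0.001], [0.191, 0.982, -0.0], [-0.001, -0.0, -1.0]]
ft_force: [0.8, 1.3, 5.0]
grip_width: 0.0151
gripper_force: 59.7
```

```bash
python3 g.py .539 -.2635 .086
```

```text
t 9.6 p [ 0.5394 -0.2634  0.0887] y-heading 78.99 z [ 9.e-04 -2.e-04 -1.e+00] F [0.79 1.27 4.99] w 0.0151 gf 59.74114000797272 q [ -37.3   34.3   77.9    0.    67.8 -116.3]
frac [ 0.0013 -0.0005  0.0089]
```

Call:
step_arm([
  [[-0.001, 0.03, 0.003], [0, 0, 0]],
  [[-0.003, 0.075, 0.003], [0, 0, 0]],
  [[-0.005, 0.12, 0.003], [0, 0, 0]],
  [[-0.007, 0.165, 0.003], [0, 0, 0]],
  [[-0.009, 0.21, 0.003], [0, 0, 0]],
  [[-0.011, 0.255, 0.003], [0, 0, 0]],
  [[-0.013, 0.3, 0.003], [0, 0, 0]],
  [[-0.015, 0.345, 0.003], [0, 0, 0]],
  [[-0.017, 0.38, 0.003], [0, 0, 0]],
  [[-0.018, 0.4, 0.003], [0, 0, 0]],
])

```text
time_s: 10.43
position: [0.5681, -0.1475, 0.0887]
tool_rot: [[-0.982, 0.19, 0.002], [0.19, 0.982, -0.004], [-0.003, -0.003, -1.0]]
ft_force: [-2.8, -7.2, 10.1]
grip_width: 0.0149
gripper_force: 60.3
```

Call:
step_arm([
  [[0, 0, 0], [0, 0, 0]],
  [[0, 0, 0], [0, 0, 0]],
  [[0, 0, 0], [0, 0, 0]],
])

```text
time_s: 10.68
position: [0.5682, -0.1467, 0.0887]
tool_rot: [[-0.982, 0.19, 0.003], [0.19, 0.982, -0.001], [-0.003, -0.0, -1.0]]
ft_force: [0.5, 2.3, 10.1]
grip_width: 0.0152
gripper_force: 60.5
```

```bash
python3 g.py .539 -.2635 .086
python3 - <<'E'
from rig import get_image
from h import *
for n in['scene','top']:
    d=get_image(n);np.savez(n+'4.npz',**d)
d=load('scene4.npz');cv2.imwrite('pics/c4.png',cv2.resize(bright(d['img'][150:330,180:360,::-1]),None,fx=3.3,fy=3.3,interpolation=2))
E
```

```text
t 10.6833 p [ 0.5682 -0.1467  0.0887] y-heading 79.04 z [ 0.0028 -0.001  -1.    ] F [ 0.53  2.26 10.13] w 0.0152 gf 60.51776647567749 q [ -26.    33.1   80.3    0.    66.4 -105.1]
frac [ 0.0217 -0.4007  0.009 ]
```

View pics/c4.png

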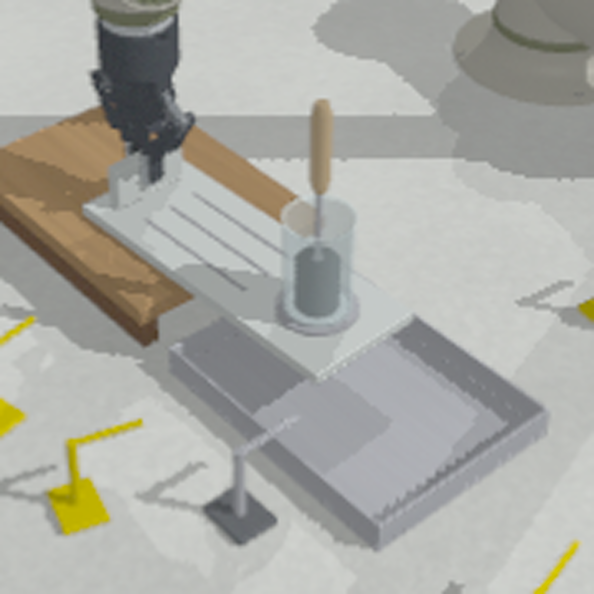

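The board has slid straight, with its front corners at about (415,316) and (318,373) and the pointer tip at (298,418). I'll measure what's left in both views.

Run:
```python
from h import *
u=np.array([np.cos(np.radians(76.6)),np.sin(np.radians(76.6))]);v=np.array([-u[1],u[0]]);lc=np.array([.556,-.1675])
s=load('scene4.npz');t=load('top4.npz')
S=lambda a,b,h:onplane(s,180+a/3.3-.35,150+b/3.3-.35,h)[:2]
for n,p,h in[('tip',(298,418),.075),('c1',(415,316),.072),('c2',(318,374),.072)]:
    q=S(*p,h);print(n,q.round(4),((q-lc)@u).round(4),((q-lc)@v).round(4))
for n,d in[('scene',s),('top',t)]:
    C=cloud(d);X,Y,Z=C[...,0],C[...,1],C[...,2]
    m=(X>.45)&(X<.75)&(Y>.02)&(Y<.2)&(abs(Z-.072)<.006)&((C[...,:2]-lc)@v>-.085)
    m=cv2.morphologyEx(m.astype(np.uint8),cv2.MORPH_OPEN,np.ones((2,2)))>0
    P=C[m];a=(P[:,:2]-lc)@u;print(n,m.sum(),'front max',np.percentile(a,[90,97,99,100]).round(4),'y',np.percentile((P[:,:2]-lc)@v,[1,99]).round(4),rect(P))
    m=(X>.68)&(X<.82)&(Y>.05)&(Y<.22)&(Z>.06)&(Z<.09)
    P=C[m];print('pointer pts',m.sum(),np.c_[(P[:,:2]-lc)@u,(P[:,:2]-lc)@v,P[:,2]].round(3)[:25].tolist())
```

```text
tip [0.7339 0.1496] 0.3497 -0.0996
c1 [0.571  0.1583] 0.3204 0.0609
c2 [0.6802 0.1319] 0.3201 -0.0514
scene 797 front max [0.3154 0.3183 0.3193 0.9777] y [-0.0576  0.0634] ((1015.5072021484375, 310.2908935546875), (1039.0384521484375, 157.49090576171875), 28.6535587310791)
pointer pts 101 [[0.294, -0.058, 0.065], [0.301, -0.056, 0.064], [0.305, -0.056, 0.068], [0.308, -0.055, 0.069], [0.312, -0.055, 0.072], [0.307, -0.054, 0.064], [0.311, -0.054, 0.067], [0.315, -0.054, 0.07], [0.317, -0.053, 0.071], [0.31, -0.054, 0.063], [0.314, -0.053, 0.065], [0.318, -0.057, 0.066], [0.318, -0.053, 0.064], [0.318, -0.053, 0.061], [0.344, -0.105, 0.075], [0.347, -0.104, 0.076], [0.348, -0.101, 0.076], [0.346, -0.11, 0.076], [0.347, -0.108, 0.076], [0.349, -0.106, 0.076], [0.354, -0.107, 0.081], [0.351, -0.101, 0.075], [0.273, -0.202, 0.076], [0.275, -0.2, 0.077], [0.346, -0.117, 0.078]]
top 643 front max [0.304  0.3099 0.3121 0.3156] y [-0.052   0.0644] ((486.85284423828125, 75.87055969238281), (384.489990234375, 139.36463928222656), 4.613807678222656)
pointer pts 38 [[0.273, -0.205, 0.075], [0.272, -0.2, 0.078], [0.27, -0.195, 0.081], [0.35, -0.16, 0.078], [0.345, -0.16, 0.083], [0.349, -0.157, 0.077], [0.345, -0.158, 0.076], [0.343, -0.161, 0.07], [0.347, -0.152, 0.081], [0.345, -0.155, 0.073], [0.343, -0.159, 0.063], [0.35, -0.147, 0.082], [0.347, -0.149, 0.079], [0.346, -0.154, 0.064], [0.35, -0.145, 0.075], [0.346, -0.146, 0.077], [0.348, -0.141, 0.079], [0.344, -0.141, 0.081], [0.348, -0.138, 0.073], [0.349, -0.131, 0.082], [0.346, -0.133, 0.078], [0.35, -0.13, 0.072], [0.346, -0.131, 0.074], [0.349, -0.127, 0.072], [0.344, -0.126, 0.079]]
```

Call:
step_arm([
  [[-0.001, 0.02, 0], [0, 0, 0]],
  [[-0.002, 0.045, 0], [0, 0, 0]],
  [[-0.003, 0.07, 0], [0, 0, 0]],
  [[-0.004, 0.09, 0], [0, 0, 0]],
  [[-0.004, 0.1, 0], [0, 0, 0]],
  [[-0.004, 0.1, 0], [0, 0, 0]],
  [[-0.004, 0.1, 0], [0, 0, 0]],
  [[-0.004, 0.1, 0], [0, 0, 0]],
  [[-0.004, 0.1, 0], [0, 0, 0]],
])

```text
time_s: 11.53
position: [0.5751, -0.1186, 0.0887]
tool_rot: [[-0.982, 0.191, 0.003], [0.191, 0.982, -0.003], [-0.003, -0.002, -1.0]]
ft_force: [-0.3, -3.0, 9.6]
grip_width: 0.0153
gripper_force: 60.4
```

```bash
python3 g.py
python3 - <<'E'
from rig import get_image
from h import *
u=np.array([np.cos(np.radians(76.6)),np.sin(np.radians(76.6))]);v=np.array([-u[1],u[0]]);lc=np.array([.556,-.1675])
for n in['scene','top']:
    d=get_image(n);np.savez(n+'5.npz',**d)
    C=cloud(d);q=np.stack([(C[...,:2]-lc)@u,(C[...,:2]-lc)@v,C[...,2]],-1)
    m=(abs(q[...,2]-.072)<.006)&(abs(q[...,1])<.07)&(q[...,0]>.2)&(q[...,0]<.45)
    P=q[m];print(n,np.percentile(P[:,0],[90,97,99,100]).round(4),np.percentile(P[:,1],[1,99]).round(4))
    for a,b in[(.2,.23),(.24,.27),(.3,.33)]: 
        k=(P[:,0]>a)&(P[:,0]<b)&(P[:,1]>.035);print('z',a,np.median(P[k,2]).round(4),end=' ')
d=load('scene5.npz');cv2.imwrite('pics/c5.png',cv2.resize(bright(d['img'][150:330,180:360,::-1]),None,fx=3.3,fy=3.3,interpolation=2))
E
```

```text
t 11.5333 p [ 0.5751 -0.1186  0.0887] y-heading 79.02 z [ 0.0028 -0.0025 -1.    ] F [-0.26 -3.    9.59] w 0.0153 gf 60.41054606437683 q [-2.320e+01  3.310e+01  8.030e+01 -1.000e-01  6.640e+01 -1.021e+02]
scene [0.3412 0.3463 0.3479 0.3519] [-0.0599  0.0623]
z 0.2 0.0713 z 0.24 nan z 0.3 0.071 top [0.3358 0.3428 0.3448 0.3476] [-0.0567  0.0632]
z 0.2 0.0714 z 0.24 0.0718 z 0.3 0.0724
  return _methods._mean(a, axis=axis, dtype=dtype,
  ret = ret.dtype.type(ret / rcount)
```

View pics/c5.png

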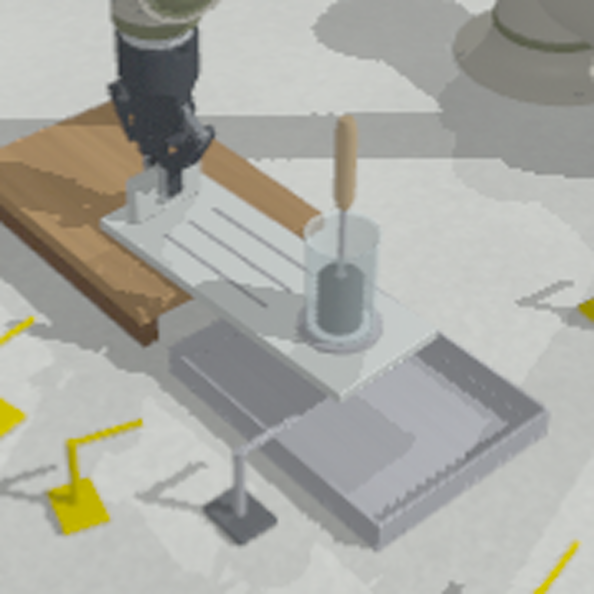

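The front end and the pointer tip are both at about 0.348 m along the ledge axis. The board is level, pressed down with about 10 N, and the brush is standing at the bottom of the beaker. I'll let it settle and hand in.

Call:
step_arm([
  [[0, 0, 0], [0, 0, 0]],
  [[0, 0, 0], [0, 0, 0]],
  [[0, 0, 0], [0, 0, 0]],
  [[0, 0, 0], [0, 0, 0]],
])

```text
time_s: 11.97
position: [0.5751, -0.1185, 0.0887]
tool_rot: [[-0.982, 0.19, 0.003], [0.19, 0.982, -0.003], [-0.003, -0.002, -1.0]]
ft_force: [1.5, -2.4, 9.6]
grip_width: 0.0153
gripper_force: 60.4
```

```bash
python3 g.py; python3 -c "
from rig import close_job
print(close_job())"
```

```text
t 11.9667 p [ 0.5751 -0.1185  0.0887] y-heading 79.02 z [ 0.0028 -0.0025 -1.    ] F [ 1.52 -2.37  9.58] w 0.0153 gf 60.40895462036133 q [-2.320e+01  3.310e+01  8.030e+01 -1.000e-01  6.640e+01 -1.021e+02]
the job is handed in; nothing more can be done
None
```

I handed the job in at about 12 s, and no verdict came back: the beaker was scrubbed twice, the brush left standing in it, and the board slid out and held level with its front end level with the pointer to within a few mm by my camera measurements.

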